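# Close the guard round a transformer and run the bench test

### The job

Raise the three hinged guard panels (front, left and right) fully upright, so that with the fixed rear wall they make an open box round the transformer. Only then twist the spring-loaded test knob clockwise to its stop and let go, so that it springs all the way back. Do not shift the transformer, and leave the other things on the bench alone.

Things in the scene. Friction and masses are not known exactly. Their poses are not given: they have to be found in the camera images.
- bay: test bay fixed to the bench: grey block 124 x 124 x 45 mm, origin at the centre of its underside; x towards the fixed rear wall, y towards the left panel. Rear wall: 4 mm thick at x = +62, 68 mm high above the block. Hinge lines lie 45 mm above the origin, front at x = -64, left at y = +64, right at y = -64 mm, each panel centred on its side; panels 4 mm thick, 68 mm deep, then neck and pull.
- front_panel (a joint): aluminium guard panel, 112 mm wide, hinged to the bay's front (-x) edge. Joint angle in rad: 0 = lying out flat and level, 1.571 = standing upright against its stop (the box closed). The hinge is stiff: the panel stays where it is left.
- left_panel (a joint): aluminium guard panel, 112 mm wide, hinged to the bay's left (+y) edge. Joint angle in rad: 0 = lying out flat and level, 1.571 = standing upright against its stop (the box closed). The hinge is stiff: the panel stays where it is left.
- right_panel (a joint): aluminium guard panel, 112 mm wide, hinged to the bay's right (-y) edge. Joint angle in rad: 0 = lying out flat and level, 1.571 = standing upright against its stop (the box closed). The hinge is stiff: the panel stays where it is left.
- front_panel_grip (a point): centre of the front panel's black barrel-shaped pull, 14 mm diameter, 34 mm long, parallel to the hinge, free at both ends, on a 12 mm wide neck; 96 mm from the hinge line, 28 mm beyond the panel's straight edge. Frame turns with the panel: -x from hinge to pull, y along the hinge, z normal to the inner face (up when flat).
- left_panel_grip (a point): centre of the left panel's black barrel-shaped pull, 14 mm diameter, 34 mm long, parallel to the hinge, free at both ends, on a 12 mm wide neck; 96 mm from the hinge line, 28 mm beyond the panel's straight edge. Frame turns with the panel: -x from hinge to pull, y along the hinge, z normal to the inner face (up when flat).
- right_panel_grip (a point): centre of the right panel's black barrel-shaped pull, 14 mm diameter, 34 mm long, parallel to the hinge, free at both ends, on a 12 mm wide neck; 96 mm from the hinge line, 28 mm beyond the panel's straight edge. Frame turns with the panel: -x from hinge to pull, y along the hinge, z normal to the inner face (up when flat).
- transformer: loose transformer, 0.85 kg, laminated steel core 70 x 58 mm with white bobbin, 54 mm tall (brass pins to 58 mm), standing on the bay's block, at least 12 mm clear of the raised panels; origin at the centre of its underside.
- switch_box: grey test switch box fixed to the bench, 100 (x) x 90 (y) x 45 mm tall, with the black test knob at the centre of its top; origin at the centre of its underside. It may stand on either side of the bay.
- knob_grip (a point): on the test knob's vertical axis, 77 mm above the bench, at the height to grip: the knob is an upright bar 64 mm long (its own x axis), 16 mm thick (its y), from 57 to 91 mm above the bench, on a 52 mm disc. The frame turns with the knob.
- test_knob (a joint): test knob angle in rad: 0 at rest (bar along the switch box's x), grows clockwise seen from above up to its stop at 1.2; a spring (0.04 to 0.16 Nm) drives it back to 0.
- multimeter: bystander: loose grey handheld meter lying flat, 150 x 80 x 34 mm (dial to 44 mm), origin at the centre of its underside; across the bay from the switch box.
- iron_stand: bystander: loose soldering iron in its stand, foot 130 x 80 mm, iron rising along +x to 165 mm high, 170 mm out from the origin at the centre of the foot's underside.
- wire_spool: bystander: standing spool of copper wire, 68 mm diameter, 55 mm tall, origin at the centre of its underside.
- screwdriver: bystander: screwdriver about 190 mm long lying along its x axis behind the bay.

How it is judged (in metres and radians):
On the way, in this order (a step that is already met when the one before it is completed fails the run):
1. all three panels stand upright (value of joint each of front_panel, left_panel, right_panel above 1.46 rad), for 0.2 s.
2. the test knob is turned clockwise to its stop, the panels upright (all of step 1 and value of joint test_knob above 1.1 rad), for 0.1 s.
At the end, for the whole second after the job is handed in: All three panels stand upright (joint over 1.46 rad, stop at 1.571) and still, the test knob has sprung back (under 0.08 rad), and the transformer stands upright and at rest in the bay (all of step 1 and value of joint test_knob below 0.08 rad and velocity of joint each of front_panel, left_panel, right_panel below 0.1 rad/s and angle between transformer's own z axis and vertical below 0.1 rad and linear speed of transformer below 0.02 m/s); the robot touches nothing.
It fails at once if the test knob is turned (over 0.4 rad) while a panel is not upright (value of joint test_knob above 0.4 rad and not (value of joint each of front_panel, left_panel, right_panel above 1.46 rad)).
It fails at once if the transformer is shifted by more than 15 mm (distance of transformer from where it was at the start of the episode above 0.015 m).
It fails at once if the multimeter, soldering iron stand, wire spool or screwdriver is moved by more than 30 mm (distance of any of multimeter, iron_stand, wire_spool, screwdriver from where it was at the start of the episode above 0.03 m).
It also fails if it takes over 67 s, if anything falls off the work surface, if the arm or the gripper's body presses on something with over 40 N, if the wrist force passes 120 N, or if a joint passes its speed limit or range.

### The arm

A 6-joint arm with a two-finger parallel gripper is mounted at the origin on the work surface. World frame = base frame: x ahead of the robot, y to its left, z up, the work surface at z = 0. Lengths are in m, angles in degrees, forces in N, time in s.
With the tool pointing down it reaches from about 0.4 to 0.825 m from the base axis. Payload 7 kg.
Tool frame: the origin (TCP) lies midway between the tips of the shut fingers; the grasp point (between the pads) lies 19 mm behind it; z points along the fingers, y is the line along which they close (so a half turn about z gives the same grasp; the last joint's range is limited). The gripper opens to 88 mm and grips with 3 to 60 N. Pads are 19 mm wide; open, the fingers measure 130 mm over their backs; the gripper's body (78 mm by 193 mm) begins 47 mm behind the grasp point.
Start: joints at [80.105, 20.546, 0.682, 0, -70.136, -16.507], TCP at [0.3, 0.605, 0.227] pointing down, gripper open.
Joint ranges: [-176.03, 176.03], [-82.01, 121.73], [-58.28, 71.71], [-173.87, 95.51], [-174.79, -0.11], [-173.66, 173.66]. Speed limits (degrees/s): [136.94, 136.94, 172.46, 180, 180, 180].

### API

Orientations are given as [roll, pitch, yaw] about the fixed x, y, z axes, in that order (R = Rz(yaw) Ry(pitch) Rx(roll)).
In Python, from plant import get_state, optics, order gives the robot as it stands. The module is installed in compiled form; this text tells all that it offers.
- The arm moves only by the tool send_rows, never from a script. Its argument "moves" is a list of rows, each an object with "slide": the shift along the tool's x, y, z as a fraction of full scale, a list of three; "turn": the turn about the tool's z as a fraction of full scale; "gripper": the opening, from 0 (shut) to 1 (fully open). A call has exactly 5 rows; each row is the pose to reach, as a shift and turn from the pose commanded when the call began, along the tool's axes at that moment; what a row does not reach only later rows make up. Full scale, the value 1, is 150 mm for a shift and 90 degrees for a turn. A row lasts 1/12 s, in which the tool goes at most 41.7 mm and 7.16 degrees, less where a joint would pass 70% of its speed; a pose out of reach is approached as far as the arm can. A call with a number of a shift or a turn outside -1 to 1 is refused whole. A call with a gripper value outside its range is refused whole. The fingers move at their own pace and stop on an object; "newtons" is the grip in N (left out, the last holds). Time passes only in rows, so rows that repeat a pose let the fingers close, or fill a call up. It gives the time, the measured TCP pose, the force, the opening and the grip force at its end, in the units of the state.
- get_state(): the state, without advancing time (a new reading comes with each control period).
- optics.capture(name): name is "scene" or "top"; returns a dict with "img" (420x560x3 uint8, red, green, blue), "intrinsics" (3x3 intrinsics, pixels), "origin" and "attitude" of the camera in the world. Camera axes: x right, y down, z forward; pixel columns grow to the right and rows downward; lengths in m; the calibration is good to about 2 mm. A picture is of the moment at which its call begins. There is no depth.
- order.close_job(): hands the job in; it is judged then, once.
Trained networks look in the newest picture that a camera, given by its name, has taken for a name from the list of things; names that differ only in an ending like _2 or _b are one class to them, and where a whole thing is asked for, a point or a joint stands for the part that bears it (a point fixed in the world has none). Each returns a list of dicts, best first, with "p" (0 to 1); they miss things now and then, are a little off and sometimes report something else, mostly with a low value. They report only what shows in the picture. A call takes as long as a camera call.
- optics.look_for(camera, name): "location" ([x, y, z] in m, in world coordinates, good to about 4 mm: the middle of the surface that is visible of it).
The state is a dict: "time_s": time; "joints": joint angles; "qd": joint speeds; "joint_torque": joint torques, N m; "tcp_pos": TCP position; "eef_rot": TCP orientation; "contact_force": force on the tool from outside, world axes, zero at the start; "moment": the same for the moment, N m; "gripper_width": finger opening in m; "gripper_force": force on a finger pad.
Only numpy, scipy, OpenCV 4.12 (cv2) and the standard library are available. Lean on these libraries where they do the work, as an engineer would, in place of code of your own. Each camera call takes 0.05 s, during which the arm holds its last target. There are 200 camera calls.

## Working session

There is one attempt and no reset: what is moved stays moved. The work goes in short steps, Python scripts to look and compute and a tool call to move; the robot and the scene stay as the last step left them, time stands still between calls to the robot, and variables do not carry over. Pictures are saved under pics/ and viewed, at most 10 in all, crops included, and the job is handed in when it is done.

Besides the shell and the picture viewer there is one more tool, called after "Emit:" as name(argument=value, ...) on one line, values as JSON. send_rows: Moves the arm, as the interface text tells. Shift numbers are shares of 150 mm and turn numbers shares of 90 degrees, none past 1 either way. Its arguments: {"type":"object","properties":{"moves":{"type":"array"},"newtons":{"type":"number"}},"required":["moves"]}

```bash
mkdir -p pics; ls
python3 - <<'E'
from plant import get_state, optics
import cv2
s=get_state();print({k:s[k] for k in('time_s','tcp_pos','eef_rot','gripper_width')})
for c in('top','scene'):
    d=optics.capture(c);cv2.imwrite(f'pics/{c}0.png',d['img'][:,:,::-1])
    print(c,d['intrinsics'],d['origin'],d['attitude'])
    for n in('bay','front_panel_grip','left_panel_grip','right_panel_grip','transformer','switch_box','knob_grip','multimeter','iron_stand','wire_spool','screwdriver'):
        print(n,[([round(float(v),3) for v in r['location']],round(r['p'],2)) for r in optics.look_for(c,n)][:3])
E
```

```text
pics
{'time_s': 0.0, 'tcp_pos': array([0.2999637 , 0.60413757, 0.22560228]), 'eef_rot': array([ 1.79904490e+02, -9.05347755e-03, -2.64079084e+01]), 'gripper_width': 0.08738224660337424}
top [[534.20740105   0.         283.4397245 ]
 [  0.         534.20740105 212.47819878]
 [  0.           0.           1.        ]] [0.41443827 0.01543422 1.47163914] [-172.19403305   -1.10489997  -90.57040461]
bay []
front_panel_grip [([0.484, -0.024, 0.063], 0.77), ([0.589, -0.119, 0.054], 0.46)]
left_panel_grip [([0.581, 0.08, 0.053], 0.88), ([0.7, 0.383, 0.056], 0.45)]
right_panel_grip [([0.593, -0.122, 0.057], 0.79), ([0.577, 0.079, 0.052], 0.41)]
transformer [([0.576, -0.017, 0.095], 0.8)]
switch_box [([0.528, -0.355, 0.044], 0.76)]
knob_grip [([0.527, -0.362, 0.076], 0.81)]
multimeter [([0.477, 0.355, 0.035], 0.56)]
iron_stand [([0.697, -0.405, 0.01], 0.91), ([0.592, -0.119, 0.058], 0.56)]
wire_spool [([0.701, 0.383, 0.057], 0.79), ([0.696, -0.405, 0.009], 0.7)]
screwdriver [([0.799, 0.0, 0.022], 0.82)]
scene [[378.88282688   0.         283.84112694]
 [  0.         378.88282688 203.27266451]
 [  0.           0.           1.        ]] [1.13515938 0.41022791 0.77111922] [-136.56705944    0.3159022   127.659912  ]
bay [([0.59, -0.002, 0.059], 0.57)]
front_panel_grip [([0.487, -0.024, 0.061], 0.77), ([0.536, -0.355, 0.072], 0.59)]
left_panel_grip [([0.585, 0.084, 0.054], 0.97), ([0.711, -0.4, 0.005], 0.69), ([0.537, -0.357, 0.073], 0.15)]
right_panel_grip [([0.588, -0.123, 0.059], 0.8)]
transformer [([0.591, -0.007, 0.089], 0.83)]
switch_box [([0.546, -0.349, 0.042], 0.97), ([0.588, 0.087, 0.057], 0.39)]
knob_grip [([0.535, -0.355, 0.074], 0.75)]
multimeter [([0.499, 0.357, 0.028], 0.98)]
iron_stand [([0.713, -0.398, 0.008], 0.83), ([0.588, 0.0, 0.061], 0.7)]
wire_spool [([0.722, 0.387, 0.057], 0.89)]
screwdriver [([0.809, 0.007, 0.02], 0.69)]
```

View pics/top0.png

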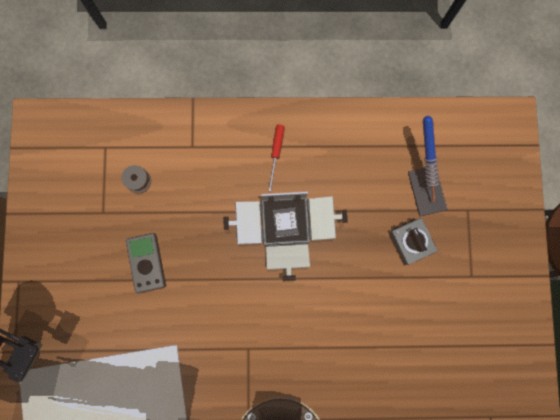

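View pics/scene0.png

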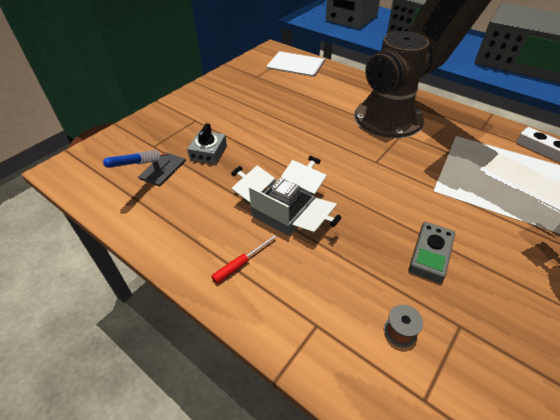

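The top view shows the front, left and right pulls at (289,277), (226,222) and (345,216). The knob is at (415,241), and the path above is free. Next I'll take enlarged crops to measure from.

Run:
```python
import cv2
a=cv2.imread('pics/top0.png');b=cv2.imread('pics/scene0.png')
cv2.imwrite('pics/topc.png',cv2.resize(a[180:290,215:355],None,fx=5,fy=5,interpolation=cv2.INTER_CUBIC))
k=cv2.resize(a[210:270,380:450],None,fx=5.7,fy=5.7,interpolation=cv2.INTER_CUBIC)
s=cv2.resize(b[115:165,180:240],None,fx=6.65,fy=6.84,interpolation=cv2.INTER_CUBIC)
cv2.imwrite('pics/knobc.png',cv2.hconcat([k,s]))
```

```text
(no output)
```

View pics/topc.png

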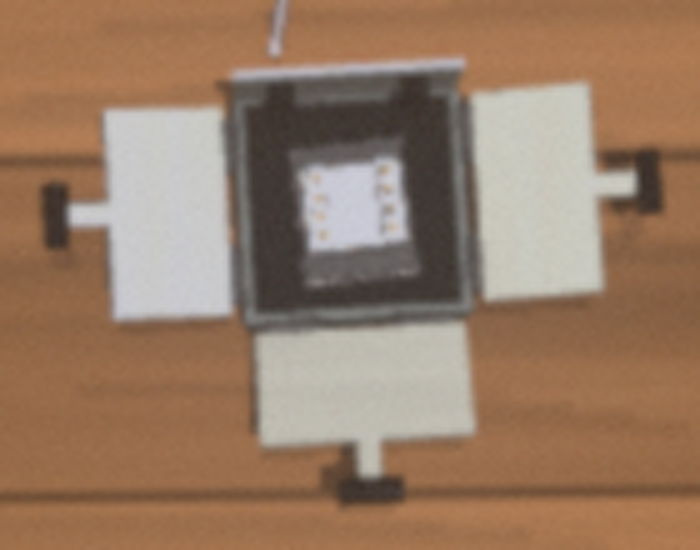

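View pics/knobc.png

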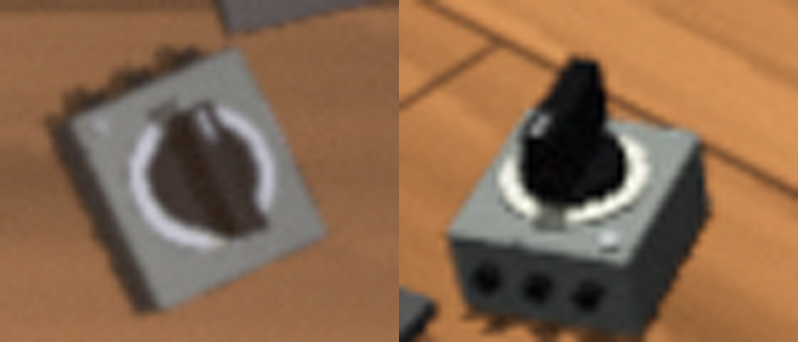

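The bay crop shows the left, right and front pulls at crop pixels (55,216), (649,181) and (371,490). The box-top corners in the knob crop are (70,122), (235,48), (325,232) and (160,308). One more crop, this time from the scene view.

Run:
```python
import cv2
b=cv2.imread('pics/scene0.png')
cv2.imwrite('pics/scenec.png',cv2.resize(b[145:245,220:360],None,fx=5,fy=5,interpolation=cv2.INTER_CUBIC))
```

```text
(no output)
```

View pics/scenec.png

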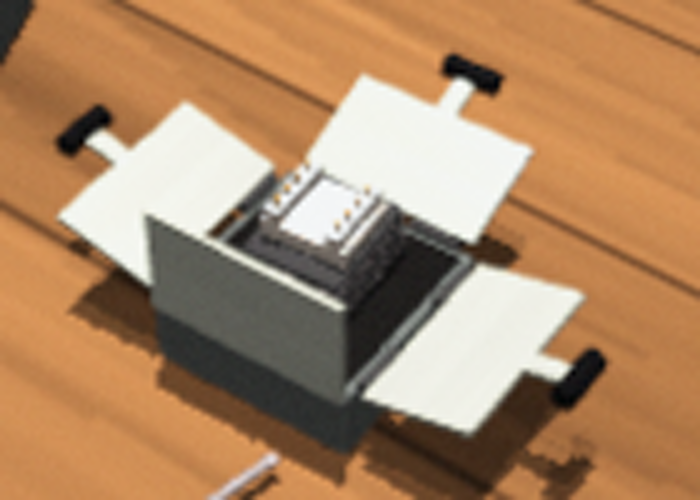

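```bash
cat > h.py <<'E'
import numpy as np
from scipy.spatial.transform import Rotation as R
from scipy.optimize import least_squares
C={'top':(534.2074,283.44,212.478,[0.41443827,0.01543422,1.47163914],[-172.19403305,-1.10489997,-90.57040461]),
'scene':(378.8828,283.841,203.273,[1.13515938,0.41022791,0.77111922],[-136.56705944,0.3159022,127.659912])}
def proj(c,P):
    f,cx,cy,o,a=C[c]; q=(np.atleast_2d(P)-o)@R.from_euler('xyz',a,degrees=True).as_matrix()
    return np.c_[f*q[:,0]/q[:,2]+cx,f*q[:,1]/q[:,2]+cy]
def ray(c,uv,z):
    f,cx,cy,o,a=C[c]; d=R.from_euler('xyz',a,degrees=True).as_matrix()@[(uv[0]-cx)/f,(uv[1]-cy)/f,1]
    o=np.array(o); return o+d*(z-o[2])/d[2]
OUT={'front':(-1,0),'left':(0,1),'right':(0,-1)}
def pt(p,name,r,s,i):  # r from hinge, s along hinge
    o=np.array(OUT[name]); t=np.array([-o[1],o[0]]) if name!='x' else 0
    th=p[3+i]; xy=o*(.064+r*np.cos(th))+t*s
    c,sn=np.cos(p[2]),np.sin(p[2])
    return [p[0]+c*xy[0]-sn*xy[1],p[1]+sn*xy[0]+c*xy[1],.045+r*np.sin(th)]
E
cat > fit.py <<'E'
from h import *
un=lambda p,u0,v0,k:(u0+(p[0]+.5)/k-.5,v0+(p[1]+.5)/k-.5)
obs={'top':{'left':[(55,216),(104,109),(115,321)],'right':[(649,181),(604,292),(588,84)],'front':[(371,490),(262,446),(474,433)]},
'scene':{'left':[(579,378),(470,434),(583,296)],'right':[(84,130),(185,102),(60,217)],'front':[(472,74),(531,150),(362,75)]}}
off={'top':(215,180,5),'scene':(220,145,5)}
names=['front','left','right']; L=[(.096,0),(.068,-.056),(.068,.056)]
def res(p,show=0):
    e=[]
    for c in obs:
        for i,n in enumerate(names):
            A=proj(c,[pt(p,n,r,-s if 1 else s,i) for r,s in L]); B=[un(q,*off[c]) for q in obs[c][n]]
            # tangent sign resolved by picking nearer pairing of corners
            if np.abs(A[1]-B[1]).sum()>np.abs(A[2]-B[1]).sum(): B=[B[0],B[2],B[1]]
            e.append(A-B)
            if show: print(c,n,np.round(A-B,1).tolist())
    return np.ravel(e)
f=least_squares(res,[.585,-.02,0,.1,.1,.1]);res(f.x,1)
p=f.x;print('bay',p[:2].round(4),'yaw',np.degrees(p[2]).round(2),'angles',np.degrees(p[3:]).round(1))
for i,n in enumerate(names): print(n,np.round(pt(p,n,.096,0,i),4))
K=[un(q,380,210,5.7) for q in[(70,122),(235,48),(325,232),(160,308)]]
k=np.array([ray('top',q,.045)[:2] for q in K]);print('box',k.mean(0).round(4),np.linalg.norm(np.diff(k,axis=0),axis=1).round(3))
for a,b in((2,1),(3,0)): d=k[b]-k[a];print('x yaw',np.degrees(np.arctan2(d[1],d[0])))
E
python3 fit.py
```

```text
top front [[0.6, -0.5], [0.6, -0.2], [0.2, -0.3]]
top left [[0.9, -0.1], [0.3, -0.3], [0.5, 0.2]]
top right [[0.0, 0.1], [0.3, -0.3], [0.1, -0.1]]
scene front [[0.1, -0.1], [0.4, 0.4], [0.6, 0.4]]
scene left [[0.3, -0.1], [0.8, 0.0], [0.4, 0.4]]
scene right [[0.6, -0.2], [-0.1, 0.2], [0.6, 0.4]]
bay [ 0.5878 -0.0195] yaw 2.78 angles [23.5 15.4 18.3]
front [ 0.436  -0.0268  0.0833]
left [0.5802 0.1369 0.0704]
right [ 0.5954 -0.1745  0.0751]
box [ 0.5307 -0.3651] [0.087 0.096 0.087]
x yaw 23.809933936753986
x yaw 23.960804842123938
```

```bash
cat >> h.py <<'E'
def plan(way,start=None,n=1):
    """way: list of (x,y,z,yaw) tcp targets, one per call/row; prints slide+turn from the start pose of each call"""
    from plant import get_state
    s=get_state(); r=s['eef_rot']
    p=np.array(s['tcp_pos']); y=r[2]
    for w in way:
        M=R.from_euler('xyz',[180,0,y],degrees=True).as_matrix()
        d=M.T@(np.array(w[:3])-p)/.15; t=-((w[3]-y+180)%360-180)/90
        print(np.round(d,3).tolist(),'turn',round(t,3))
        if n: p,y=np.array(w[:3]),w[3]
E
python3 -c "
from h import *
plan([(.37,.488,.227,-57),(.44,.371,.227,-87.2),(.51,.254,.2,-87.2),(.5802,.1369,.14,-87.2),(.5802,.1369,.051,-87.2)])"
```

```text
[0.763, 0.489, -0.003] turn 0.34
[0.908, 0.033, 0.0] turn 0.336
[0.802, -0.428, 0.18] turn -0.0
[0.803, -0.429, 0.4] turn -0.0
[0.0, -0.0, 0.593] turn -0.0
```

Emit:
send_rows(moves=[{"slide": [0.15, 0.1, 0], "turn": 0.07, "gripper": 1}, {"slide": [0.3, 0.2, 0], "turn": 0.14, "gripper": 1}, {"slide": [0.46, 0.3, 0], "turn": 0.21, "gripper": 1}, {"slide": [0.61, 0.39, 0], "turn": 0.28, "gripper": 1}, {"slide": [0.763, 0.489, 0], "turn": 0.34, "gripper": 1}], newtons=40)

```text
time_s: 1.62
tcp_pos: [0.3706, 0.487, 0.2266]
eef_rot: [-180.0, 0.0, -57.3]
contact_force: [-0.0, -0.0, -0.7]
gripper_width: 0.0876
gripper_force: 0.0
```

Emit:
send_rows(moves=[{"slide": [0.18, 0.01, 0], "turn": 0.07, "gripper": 1}, {"slide": [0.36, 0.01, 0], "turn": 0.14, "gripper": 1}, {"slide": [0.55, 0.02, 0], "turn": 0.21, "gripper": 1}, {"slide": [0.73, 0.03, 0], "turn": 0.28, "gripper": 1}, {"slide": [0.908, 0.033, 0], "turn": 0.336, "gripper": 1}])

```text
time_s: 2.03
tcp_pos: [0.4405, 0.3697, 0.2268]
eef_rot: [-180.0, 0.0, -87.6]
contact_force: [0.5, 1.5, 0.2]
gripper_width: 0.088
gripper_force: 0.0
```

Emit:
send_rows(moves=[{"slide": [0.16, -0.09, 0.04], "turn": 0, "gripper": 1}, {"slide": [0.32, -0.17, 0.07], "turn": 0, "gripper": 1}, {"slide": [0.48, -0.26, 0.11], "turn": 0, "gripper": 1}, {"slide": [0.64, -0.34, 0.14], "turn": 0, "gripper": 1}, {"slide": [0.802, -0.428, 0.18], "turn": 0, "gripper": 1}])

```text
time_s: 2.45
tcp_pos: [0.5105, 0.2529, 0.1998]
eef_rot: [-180.0, 0.0, -87.2]
contact_force: [0.8, -0.2, 0.1]
gripper_width: 0.0879
gripper_force: 0.0
```

Emit:
send_rows(moves=[{"slide": [0.16, -0.09, 0.08], "turn": 0, "gripper": 1}, {"slide": [0.32, -0.17, 0.16], "turn": 0, "gripper": 1}, {"slide": [0.55, -0.3, 0.26], "turn": 0, "gripper": 1}, {"slide": [0.803, -0.429, 0.4], "turn": 0, "gripper": 1}, {"slide": [0.803, -0.429, 0.4], "turn": 0, "gripper": 1}])

```text
time_s: 2.87
tcp_pos: [0.5802, 0.1322, 0.1364]
eef_rot: [179.8, -0.1, -87.4]
contact_force: [-0.8, 0.7, 0.2]
gripper_width: 0.0879
gripper_force: 0.0
```

```bash
python3 -c "
from h import *
from plant import get_state
s=get_state();print(s['time_s'],s['tcp_pos'],s['eef_rot'],s['contact_force'])
plan([(.5802,.1369,.051,-87.2)])"
```

```text
2.8667 [0.58024961 0.13223612 0.13640962] [ 1.79778234e+02 -1.06981897e-01 -8.74342617e+01] [-0.79530848  0.72542122  0.17871421]
[-0.031, -0.001, 0.569] turn -0.003
```

Emit:
send_rows(moves=[{"slide": [0, 0, 0.15], "turn": 0, "gripper": 1}, {"slide": [0, 0, 0.3], "turn": 0, "gripper": 1}, {"slide": [0, 0, 0.45], "turn": 0, "gripper": 1}, {"slide": [0, 0, 0.58], "turn": 0, "gripper": 1}, {"slide": [0, 0, 0.58], "turn": 0, "gripper": 1}])

```text
time_s: 3.28
tcp_pos: [0.5776, 0.1356, 0.0488]
eef_rot: [179.7, -0.1, -87.3]
contact_force: [-0.2, -0.7, -0.8]
gripper_width: 0.0873
gripper_force: 0.0
```

Emit:
send_rows(moves=[{"slide": [0, 0, 0], "turn": 0, "gripper": 0}, {"slide": [0, 0, 0], "turn": 0, "gripper": 0}, {"slide": [0, 0, 0], "turn": 0, "gripper": 0}, {"slide": [0, 0, 0], "turn": 0, "gripper": 0}, {"slide": [0, 0, 0], "turn": 0, "gripper": 0}])

```text
time_s: 3.7
tcp_pos: [0.5806, 0.1371, 0.0538]
eef_rot: [-179.9, 0.1, -87.2]
contact_force: [0.2, -0.4, 0.5]
gripper_width: 0.0601
gripper_force: 0.0
```

Emit:
send_rows(moves=[{"slide": [0, 0, 0], "turn": 0, "gripper": 0}, {"slide": [0, 0, 0], "turn": 0, "gripper": 0}, {"slide": [0, 0, 0], "turn": 0, "gripper": 0}, {"slide": [0, 0, 0], "turn": 0, "gripper": 0}, {"slide": [0, 0, 0], "turn": 0, "gripper": 0}])

```text
time_s: 4.12
tcp_pos: [0.5794, 0.1368, 0.0523]
eef_rot: [179.9, -0.0, -87.3]
contact_force: [-3.0, 1.7, 1.8]
gripper_width: 0.0334
gripper_force: 40.0
```

```bash
cat >> h.py <<'E'
BAY=[.5878,-.0195,np.radians(2.78)]
def arc(name,th0,th1,calls,yaw):
    from plant import get_state
    s=get_state();p0=np.array(s['tcp_pos']);ths=np.linspace(th0,th1,calls*5+1)
    P=lambda t:np.array(pt(BAY+[np.radians(t)],name,.096,0,0))
    M=R.from_euler('xyz',[180,0,yaw],degrees=True).as_matrix()
    print('now',p0,'model',P(th0)-[0,0,.019])
    for c in range(calls):
        for k in range(1,6): print(np.round(M.T@(P(ths[5*c+k])-P(ths[5*c]))/.15,3).tolist())
        print()
E
python3 -c "
from h import *
arc('left',15.4,91,4,-87.2)"
```

```text
now [0.57936182 0.13676595 0.05234767] model [0.580207   0.13686892 0.05149339]
[0.013, 0.0, -0.04]
[0.028, 0.0, -0.08]
[0.045, 0.0, -0.118]
[0.066, 0.0, -0.155]
[0.088, 0.0, -0.191]

[0.025, 0.0, -0.034]
[0.052, 0.0, -0.066]
[0.081, 0.0, -0.097]
[0.112, 0.0, -0.125]
[0.145, 0.0, -0.152]

[0.035, 0.0, -0.024]
[0.071, 0.0, -0.046]
[0.108, 0.0, -0.065]
[0.147, 0.0, -0.082]
[0.187, 0.0, -0.097]

[0.041, 0.0, -0.012]
[0.082, 0.0, -0.021]
[0.124, 0.0, -0.027]
[0.166, 0.0, -0.03]
[0.208, 0.0, -0.031]
```

Gripped at 33.4 mm, which matches the 34 mm pull. Now to swing it up.

Emit:
send_rows(moves=[{"slide": [0.013, 0, -0.04], "turn": 0, "gripper": 0}, {"slide": [0.028, 0, -0.08], "turn": 0, "gripper": 0}, {"slide": [0.045, 0, -0.118], "turn": 0, "gripper": 0}, {"slide": [0.066, 0, -0.155], "turn": 0, "gripper": 0}, {"slide": [0.088, 0, -0.191], "turn": 0, "gripper": 0}])

```text
time_s: 4.53
tcp_pos: [0.58, 0.1242, 0.081]
eef_rot: [179.9, 0.1, -87.3]
contact_force: [-3.1, 5.0, -3.4]
gripper_width: 0.0333
gripper_force: 40.0
```

Emit:
send_rows(moves=[{"slide": [0.025, 0, -0.034], "turn": 0, "gripper": 0}, {"slide": [0.052, 0, -0.066], "turn": 0, "gripper": 0}, {"slide": [0.081, 0, -0.097], "turn": 0, "gripper": 0}, {"slide": [0.112, 0, -0.125], "turn": 0, "gripper": 0}, {"slide": [0.145, 0, -0.152], "turn": 0, "gripper": 0}])

```text
time_s: 4.95
tcp_pos: [0.5811, 0.1028, 0.1043]
eef_rot: [180.0, 0.1, -87.2]
contact_force: [-4.4, 6.7, 1.7]
gripper_width: 0.0331
gripper_force: 40.0
```

```bash
python3 -c "
from h import *
arc('left',53.2,91,2,-87.2)"
```

```text
now [0.58106497 0.10284962 0.10428117] model [0.58190681 0.10186327 0.10287021]
[0.035, 0.0, -0.024]
[0.071, 0.0, -0.046]
[0.108, 0.0, -0.065]
[0.147, 0.0, -0.082]
[0.187, 0.0, -0.097]

[0.041, 0.0, -0.012]
[0.082, 0.0, -0.021]
[0.124, 0.0, -0.027]
[0.166, 0.0, -0.03]
[0.208, 0.0, -0.031]
```

Emit:
send_rows(moves=[{"slide": [0.035, 0, -0.024], "turn": 0, "gripper": 0}, {"slide": [0.071, 0, -0.046], "turn": 0, "gripper": 0}, {"slide": [0.108, 0, -0.065], "turn": 0, "gripper": 0}, {"slide": [0.147, 0, -0.082], "turn": 0, "gripper": 0}, {"slide": [0.187, 0, -0.097], "turn": 0, "gripper": 0}])

```text
time_s: 5.37
tcp_pos: [0.5825, 0.0749, 0.1196]
eef_rot: [180.0, 0.1, -87.2]
contact_force: [-6.8, 8.2, 6.2]
gripper_width: 0.0332
gripper_force: 40.0
```

Emit:
send_rows(moves=[{"slide": [0.041, 0, -0.012], "turn": 0, "gripper": 0}, {"slide": [0.082, 0, -0.021], "turn": 0, "gripper": 0}, {"slide": [0.124, 0, -0.027], "turn": 0, "gripper": 0}, {"slide": [0.166, 0, -0.03], "turn": 0, "gripper": 0}, {"slide": [0.208, 0, -0.031], "turn": 0, "gripper": 0}])

```text
time_s: 5.78
tcp_pos: [0.5841, 0.0429, 0.1251]
eef_rot: [-180.0, 0.0, -87.2]
contact_force: [-8.9, 3.9, 12.1]
gripper_width: 0.033
gripper_force: 40.0
```

Emit:
send_rows(moves=[{"slide": [0, 0, 0], "turn": 0, "gripper": 0}, {"slide": [0, 0, 0], "turn": 0, "gripper": 0}, {"slide": [0, 0, 0], "turn": 0, "gripper": 0}, {"slide": [0, 0, 0], "turn": 0, "gripper": 0}, {"slide": [0, 0, 0], "turn": 0, "gripper": 0}])

```text
time_s: 6.2
tcp_pos: [0.5841, 0.0423, 0.125]
eef_rot: [-180.0, -0.0, -87.2]
contact_force: [-8.8, 1.6, 14.1]
gripper_width: 0.0331
gripper_force: 40.0
```

Emit:
send_rows(moves=[{"slide": [0.01, 0, 0.01], "turn": 0, "gripper": 0}, {"slide": [0.02, 0, 0.01], "turn": 0, "gripper": 0}, {"slide": [0.03, 0, 0.01], "turn": 0, "gripper": 0}, {"slide": [0.03, 0, 0.01], "turn": 0, "gripper": 0}, {"slide": [0.03, 0, 0.01], "turn": 0, "gripper": 0}])

```text
time_s: 6.62
tcp_pos: [0.5844, 0.0382, 0.1248]
eef_rot: [-179.9, 0.0, -87.2]
contact_force: [-12.7, 3.8, 23.0]
gripper_width: 0.0333
gripper_force: 40.0
```

Emit:
send_rows(moves=[{"slide": [0, 0, 0], "turn": 0, "gripper": 0.8}, {"slide": [0, 0, 0], "turn": 0, "gripper": 0.8}, {"slide": [0, 0, 0], "turn": 0, "gripper": 0.8}, {"slide": [0, 0, 0], "turn": 0, "gripper": 0.8}, {"slide": [0, 0, 0], "turn": 0, "gripper": 0.8}])

```text
time_s: 7.03
tcp_pos: [0.5849, 0.038, 0.1215]
eef_rot: [180.0, -0.0, -87.2]
contact_force: [-0.5, 0.2, 0.5]
gripper_width: 0.0611
gripper_force: 0.0
```

Emit:
send_rows(moves=[{"slide": [0, 0, -0.2], "turn": 0, "gripper": 1}, {"slide": [0, 0, -0.4], "turn": 0, "gripper": 1}, {"slide": [0, 0, -0.6], "turn": 0, "gripper": 1}, {"slide": [0, 0, -0.7], "turn": 0, "gripper": 1}, {"slide": [0, 0, -0.7], "turn": 0, "gripper": 1}])

```text
time_s: 7.45
tcp_pos: [0.587, 0.0384, 0.2309]
eef_rot: [-179.6, 0.1, -87.2]
contact_force: [0.2, 0.3, -0.2]
gripper_width: 0.0869
gripper_force: 0.0
```

Run:
```python
from h import *
from plant import optics
import cv2
d=optics.capture('scene');cv2.imwrite('pics/s1.png',cv2.resize(d['img'][120:250,200:380,::-1],None,fx=4.4,fy=4.4,interpolation=cv2.INTER_CUBIC))
for t in(80,85,90):print(t,((proj('scene',[pt(BAY+[np.radians(t)],'left',r,s,0) for r,s in((.096,0),(.068,.056),(.068,-.056))])-[200,120])*4.4).round().tolist())
plan([(.59,-.05,.227,-87.2),(.5954,-.1745,.17,-87.2),(.5954,-.1745,.0565,-87.2)])
```

```text
80 [[487.0, 297.0], [529.0, 272.0], [421.0, 390.0]]
85 [[474.0, 289.0], [520.0, 267.0], [412.0, 384.0]]
90 [[461.0, 283.0], [512.0, 263.0], [403.0, 379.0]]
[0.59, 0.001, 0.011] turn -0.0
[0.831, 0.005, 0.38] turn -0.0
[0.0, -0.0, 0.757] turn -0.0
```

View pics/s1.png

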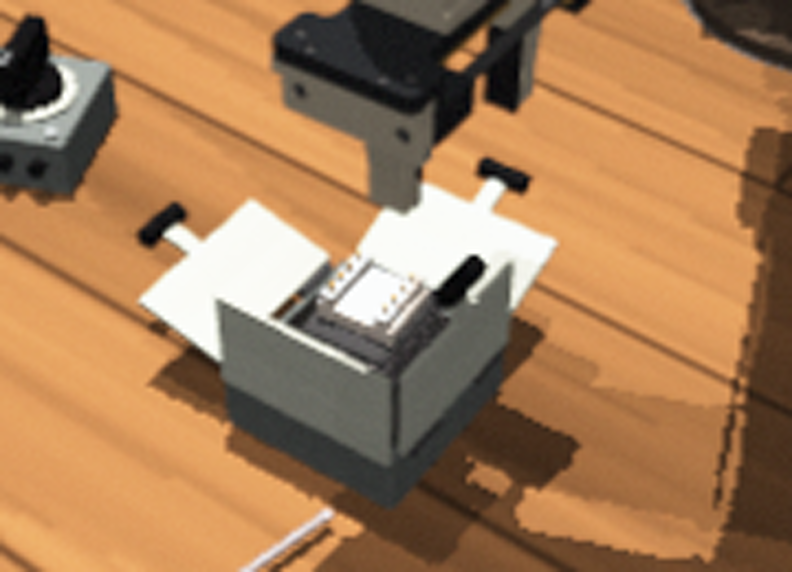

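The left panel is upright: its pull is at (461,280) against (461,283) predicted for 90°. Next is the right panel.

Emit:
send_rows(moves=[{"slide": [0.12, 0, 0], "turn": 0, "gripper": 1}, {"slide": [0.24, 0, 0], "turn": 0, "gripper": 1}, {"slide": [0.36, 0, 0], "turn": 0, "gripper": 1}, {"slide": [0.48, 0, 0], "turn": 0, "gripper": 1}, {"slide": [0.59, 0, 0.01], "turn": 0, "gripper": 1}])

```text
time_s: 7.92
tcp_pos: [0.5886, -0.0512, 0.2239]
eef_rot: [179.9, -0.0, -87.2]
contact_force: [0.4, 0.4, 0.3]
gripper_width: 0.0878
gripper_force: 0.0
```

Emit:
send_rows(moves=[{"slide": [0.2, 0, 0.05], "turn": 0, "gripper": 1}, {"slide": [0.4, 0, 0.1], "turn": 0, "gripper": 1}, {"slide": [0.6, 0, 0.2], "turn": 0, "gripper": 1}, {"slide": [0.831, 0.005, 0.38], "turn": 0, "gripper": 1}, {"slide": [0.831, 0.005, 0.38], "turn": 0, "gripper": 1}])

```text
time_s: 8.33
tcp_pos: [0.5909, -0.1783, 0.1619]
eef_rot: [179.5, 0.1, -87.5]
contact_force: [-0.6, 0.9, -1.0]
gripper_width: 0.0877
gripper_force: 0.0
```

Emit:
send_rows(moves=[{"slide": [0, 0, 0.2], "turn": 0, "gripper": 1}, {"slide": [0, 0, 0.4], "turn": 0, "gripper": 1}, {"slide": [0, 0, 0.6], "turn": 0, "gripper": 1}, {"slide": [0, 0, 0.757], "turn": 0, "gripper": 1}, {"slide": [0, 0, 0.757], "turn": 0, "gripper": 1}])

```text
time_s: 8.75
tcp_pos: [0.5898, -0.1744, 0.0483]
eef_rot: [179.4, 0.1, -87.3]
contact_force: [-0.4, 0.8, -0.3]
gripper_width: 0.0875
gripper_force: 0.0
```

```bash
python3 -c "
from h import *
plan([(.5954,-.1745,.0565,-87.2)])
arc('right',18.3,92,4,-87.2)"
```

```text
[0.002, -0.037, -0.055] turn -0.001
now [ 0.58984943 -0.17441433  0.048308  ] model [ 0.5953247  -0.17446226  0.05614328]
[-0.014, -0.0, -0.039]
[-0.031, -0.0, -0.076]
[-0.05, -0.0, -0.113]
[-0.071, -0.0, -0.148]
[-0.095, -0.0, -0.182]

[-0.026, -0.0, -0.032]
[-0.053, -0.0, -0.063]
[-0.083, -0.0, -0.091]
[-0.114, -0.0, -0.118]
[-0.147, -0.0, -0.143]

[-0.035, -0.0, -0.022]
[-0.07, -0.0, -0.043]
[-0.107, -0.0, -0.06]
[-0.146, -0.0, -0.076]
[-0.185, -0.0, -0.089]

[-0.04, -0.0, -0.01]
[-0.08, -0.0, -0.018]
[-0.121, -0.0, -0.023]
[-0.162, -0.0, -0.026]
[-0.203, -0.0, -0.026]
```

Emit:
send_rows(moves=[{"slide": [0, -0.01, -0.015], "turn": 0, "gripper": 0}, {"slide": [0, -0.01, -0.015], "turn": 0, "gripper": 0}, {"slide": [0, -0.01, -0.015], "turn": 0, "gripper": 0}, {"slide": [0, -0.01, -0.015], "turn": 0, "gripper": 0}, {"slide": [0, -0.01, -0.015], "turn": 0, "gripper": 0}])

```text
time_s: 9.17
tcp_pos: [0.5966, -0.1747, 0.0584]
eef_rot: [-179.9, -0.0, -87.2]
contact_force: [0.2, -0.4, 0.0]
gripper_width: 0.0596
gripper_force: 0.0
```

Emit:
send_rows(moves=[{"slide": [0, 0, 0], "turn": 0, "gripper": 0}, {"slide": [0, 0, 0], "turn": 0, "gripper": 0}, {"slide": [0, 0, 0], "turn": 0, "gripper": 0}, {"slide": [0, 0, 0], "turn": 0, "gripper": 0}, {"slide": [0, 0, 0], "turn": 0, "gripper": 0}])

```text
time_s: 9.58
tcp_pos: [0.5945, -0.1749, 0.0566]
eef_rot: [179.9, 0.0, -87.3]
contact_force: [-4.0, -1.7, 1.3]
gripper_width: 0.0332
gripper_force: 40.0
```

Gripped, and the position matches the model. Swinging it up.

Emit:
send_rows(moves=[{"slide": [-0.014, 0, -0.039], "turn": 0, "gripper": 0}, {"slide": [-0.031, 0, -0.076], "turn": 0, "gripper": 0}, {"slide": [-0.05, 0, -0.113], "turn": 0, "gripper": 0}, {"slide": [-0.071, 0, -0.148], "turn": 0, "gripper": 0}, {"slide": [-0.095, 0, -0.182], "turn": 0, "gripper": 0}])

```text
time_s: 10.0
tcp_pos: [0.5939, -0.1616, 0.084]
eef_rot: [179.8, -0.1, -87.3]
contact_force: [-2.8, -7.5, -2.6]
gripper_width: 0.0332
gripper_force: 40.0
```

Emit:
send_rows(moves=[{"slide": [-0.026, 0, -0.032], "turn": 0, "gripper": 0}, {"slide": [-0.053, 0, -0.063], "turn": 0, "gripper": 0}, {"slide": [-0.083, 0, -0.091], "turn": 0, "gripper": 0}, {"slide": [-0.114, 0, -0.118], "turn": 0, "gripper": 0}, {"slide": [-0.147, 0, -0.143], "turn": 0, "gripper": 0}])

```text
time_s: 10.42
tcp_pos: [0.5928, -0.1401, 0.1061]
eef_rot: [179.9, -0.1, -87.3]
contact_force: [-4.2, -8.4, 2.6]
gripper_width: 0.0334
gripper_force: 40.0
```

Emit:
send_rows(moves=[{"slide": [-0.035, 0, -0.022], "turn": 0, "gripper": 0}, {"slide": [-0.07, 0, -0.043], "turn": 0, "gripper": 0}, {"slide": [-0.107, 0, -0.06], "turn": 0, "gripper": 0}, {"slide": [-0.146, 0, -0.076], "turn": 0, "gripper": 0}, {"slide": [-0.185, 0, -0.089], "turn": 0, "gripper": 0}])

```text
time_s: 10.83
tcp_pos: [0.5916, -0.1128, 0.1204]
eef_rot: [179.9, -0.2, -87.2]
contact_force: [-7.0, -9.3, 9.8]
gripper_width: 0.0331
gripper_force: 40.0
```

Emit:
send_rows(moves=[{"slide": [-0.04, 0, -0.01], "turn": 0, "gripper": 0}, {"slide": [-0.08, 0, -0.018], "turn": 0, "gripper": 0}, {"slide": [-0.121, 0, -0.023], "turn": 0, "gripper": 0}, {"slide": [-0.162, 0, -0.026], "turn": 0, "gripper": 0}, {"slide": [-0.203, 0, -0.026], "turn": 0, "gripper": 0}])

```text
time_s: 11.25
tcp_pos: [0.5902, -0.0821, 0.1253]
eef_rot: [179.9, -0.2, -87.2]
contact_force: [-10.0, -5.6, 19.0]
gripper_width: 0.0329
gripper_force: 40.0
```

Emit:
send_rows(moves=[{"slide": [-0.01, 0, 0], "turn": 0, "gripper": 0}, {"slide": [-0.02, 0, 0], "turn": 0, "gripper": 0}, {"slide": [-0.02, 0, 0], "turn": 0, "gripper": 0}, {"slide": [-0.02, 0, 0], "turn": 0, "gripper": 0}, {"slide": [-0.02, 0, 0], "turn": 0, "gripper": 0}])

```text
time_s: 11.67
tcp_pos: [0.59, -0.0786, 0.1253]
eef_rot: [179.9, -0.1, -87.2]
contact_force: [-11.3, -2.0, 18.4]
gripper_width: 0.0334
gripper_force: 40.0
```

Emit:
send_rows(moves=[{"slide": [0, 0, 0], "turn": 0, "gripper": 0.8}, {"slide": [0, 0, 0], "turn": 0, "gripper": 0.8}, {"slide": [0, 0, 0], "turn": 0, "gripper": 0.8}, {"slide": [0, 0, 0], "turn": 0, "gripper": 0.8}, {"slide": [0, 0, 0], "turn": 0, "gripper": 0.8}])

```text
time_s: 12.08
tcp_pos: [0.5913, -0.0771, 0.1227]
eef_rot: [-180.0, 0.0, -87.2]
contact_force: [0.4, 0.4, 0.6]
gripper_width: 0.0611
gripper_force: 0.0
```

Emit:
send_rows(moves=[{"slide": [0, 0, -0.2], "turn": 0, "gripper": 1}, {"slide": [0, 0, -0.4], "turn": 0, "gripper": 1}, {"slide": [0, 0, -0.6], "turn": 0, "gripper": 1}, {"slide": [0, 0, -0.7], "turn": 0, "gripper": 1}, {"slide": [0, 0, -0.7], "turn": 0, "gripper": 1}])

```text
time_s: 12.5
tcp_pos: [0.5934, -0.0772, 0.2323]
eef_rot: [-179.6, -0.0, -87.2]
contact_force: [-0.1, 1.1, 0.6]
gripper_width: 0.087
gripper_force: 0.0
```

```bash
python3 -c "
from h import *
plan([(.53,-.06,.23,-120),(.47,-.04,.22,-150),(.436,-.0268,.16,-177.2),(.436,-.0268,.0643,-177.2)])
arc('front',23.5,92,4,-177.2)"
```

```text
[-0.135, 0.416, 0.015] turn 0.364
[0.085, 0.413, 0.067] turn 0.333
[0.152, 0.19, 0.4] turn 0.302
[-0.0, -0.0, 0.638] turn -0.0
now [ 0.59337456 -0.07721827  0.232299  ] model [ 0.43594116 -0.026874    0.06427991]
[-0.016, -0.0, -0.035]
[-0.035, -0.0, -0.068]
[-0.055, -0.0, -0.101]
[-0.077, -0.0, -0.132]
[-0.101, -0.0, -0.162]

[-0.026, -0.0, -0.028]
[-0.053, -0.0, -0.055]
[-0.082, -0.0, -0.08]
[-0.113, -0.0, -0.103]
[-0.144, -0.0, -0.125]

[-0.033, -0.0, -0.019]
[-0.067, -0.0, -0.037]
[-0.102, -0.0, -0.052]
[-0.138, -0.0, -0.065]
[-0.175, -0.0, -0.077]

[-0.037, -0.0, -0.009]
[-0.075, -0.0, -0.016]
[-0.113, -0.0, -0.02]
[-0.151, -0.0, -0.022]
[-0.189, -0.0, -0.022]
```

Emit:
send_rows(moves=[{"slide": [-0.03, 0.08, 0], "turn": 0.073, "gripper": 1}, {"slide": [-0.05, 0.16, 0], "turn": 0.146, "gripper": 1}, {"slide": [-0.08, 0.25, 0], "turn": 0.219, "gripper": 1}, {"slide": [-0.11, 0.33, 0], "turn": 0.292, "gripper": 1}, {"slide": [-0.135, 0.41, 0], "turn": 0.364, "gripper": 1}])

```text
time_s: 12.92
tcp_pos: [0.5279, -0.0598, 0.2271]
eef_rot: [180.0, -0.0, -120.3]
contact_force: [-1.2, 0.9, 0.4]
gripper_width: 0.0879
gripper_force: 0.0
```

Emit:
send_rows(moves=[{"slide": [0.02, 0.08, 0.01], "turn": 0.067, "gripper": 1}, {"slide": [0.03, 0.16, 0.02], "turn": 0.134, "gripper": 1}, {"slide": [0.05, 0.25, 0.03], "turn": 0.2, "gripper": 1}, {"slide": [0.07, 0.33, 0.04], "turn": 0.267, "gripper": 1}, {"slide": [0.085, 0.41, 0.05], "turn": 0.333, "gripper": 1}])

```text
time_s: 13.33
tcp_pos: [0.4682, -0.0401, 0.2197]
eef_rot: [180.0, -0.0, -150.3]
contact_force: [-0.6, 0.5, 1.0]
gripper_width: 0.0876
gripper_force: 0.0
```

Emit:
send_rows(moves=[{"slide": [0.03, 0.04, 0.1], "turn": 0.07, "gripper": 1}, {"slide": [0.06, 0.08, 0.2], "turn": 0.14, "gripper": 1}, {"slide": [0.1, 0.12, 0.3], "turn": 0.21, "gripper": 1}, {"slide": [0.152, 0.19, 0.4], "turn": 0.28, "gripper": 1}, {"slide": [0.152, 0.19, 0.4], "turn": 0.302, "gripper": 1}])

```text
time_s: 13.75
tcp_pos: [0.4314, -0.0272, 0.1572]
eef_rot: [-180.0, -0.3, -177.6]
contact_force: [-0.3, -0.6, 0.2]
gripper_width: 0.0873
gripper_force: 0.0
```

Emit:
send_rows(moves=[{"slide": [0, 0, 0.05], "turn": 0, "gripper": 1}, {"slide": [0, 0, 0.05], "turn": 0, "gripper": 1}, {"slide": [0, 0, 0.05], "turn": 0, "gripper": 1}, {"slide": [0, 0, 0.05], "turn": 0, "gripper": 1}, {"slide": [0, 0, 0.05], "turn": 0, "gripper": 1}])

```text
time_s: 14.17
tcp_pos: [0.4355, -0.027, 0.1531]
eef_rot: [180.0, 0.0, -177.1]
contact_force: [0.1, -0.0, -0.9]
gripper_width: 0.0878
gripper_force: 0.0
```

```bash
python3 -c "
from h import *
plan([(.436,-.0268,.0643,-177.2)])"
```

```text
[-0.003, 0.001, 0.592] turn 0.001
```

Emit:
send_rows(moves=[{"slide": [0, 0, 0.15], "turn": 0, "gripper": 1}, {"slide": [0, 0, 0.3], "turn": 0, "gripper": 1}, {"slide": [0, 0, 0.45], "turn": 0, "gripper": 1}, {"slide": [0, 0, 0.59], "turn": 0, "gripper": 1}, {"slide": [0, 0, 0.59], "turn": 0, "gripper": 1}])

```text
time_s: 14.58
tcp_pos: [0.433, -0.0278, 0.0615]
eef_rot: [-179.9, -0.3, -177.2]
contact_force: [-1.1, 0.3, -0.8]
gripper_width: 0.0875
gripper_force: 0.0
```

Emit:
send_rows(moves=[{"slide": [0, 0, 0], "turn": 0, "gripper": 0}, {"slide": [0, 0, 0], "turn": 0, "gripper": 0}, {"slide": [0, 0, 0], "turn": 0, "gripper": 0}, {"slide": [0, 0, 0], "turn": 0, "gripper": 0}, {"slide": [0, 0, 0], "turn": 0, "gripper": 0}])

```text
time_s: 15.0
tcp_pos: [0.4357, -0.0268, 0.0654]
eef_rot: [180.0, 0.1, -177.1]
contact_force: [-0.2, 0.1, -0.2]
gripper_width: 0.0596
gripper_force: 0.0
```

Emit:
send_rows(moves=[{"slide": [0, 0, 0], "turn": 0, "gripper": 0}, {"slide": [0, 0, 0], "turn": 0, "gripper": 0}, {"slide": [0, 0, 0], "turn": 0, "gripper": 0}, {"slide": [0, 0, 0], "turn": 0, "gripper": 0}, {"slide": [0, 0, 0], "turn": 0, "gripper": 0}])

```text
time_s: 15.42
tcp_pos: [0.4351, -0.0268, 0.0644]
eef_rot: [180.0, 0.0, -177.2]
contact_force: [-1.1, 3.1, 1.9]
gripper_width: 0.0335
gripper_force: 40.0
```

Emit:
send_rows(moves=[{"slide": [-0.016, 0, -0.035], "turn": 0, "gripper": 0}, {"slide": [-0.035, 0, -0.068], "turn": 0, "gripper": 0}, {"slide": [-0.055, 0, -0.101], "turn": 0, "gripper": 0}, {"slide": [-0.077, 0, -0.132], "turn": 0, "gripper": 0}, {"slide": [-0.101, 0, -0.162], "turn": 0, "gripper": 0}])

```text
time_s: 15.83
tcp_pos: [0.4487, -0.0263, 0.0885]
eef_rot: [180.0, -0.2, -177.2]
contact_force: [-4.6, 6.8, -4.6]
gripper_width: 0.0334
gripper_force: 40.0
```

Emit:
send_rows(moves=[{"slide": [-0.026, 0, -0.028], "turn": 0, "gripper": 0}, {"slide": [-0.053, 0, -0.055], "turn": 0, "gripper": 0}, {"slide": [-0.082, 0, -0.08], "turn": 0, "gripper": 0}, {"slide": [-0.113, 0, -0.103], "turn": 0, "gripper": 0}, {"slide": [-0.144, 0, -0.125], "turn": 0, "gripper": 0}])

```text
time_s: 16.25
tcp_pos: [0.4689, -0.0253, 0.1072]
eef_rot: [180.0, -0.3, -177.2]
contact_force: [-10.5, 7.6, 4.4]
gripper_width: 0.0335
gripper_force: 40.0
```

Emit:
send_rows(moves=[{"slide": [-0.033, 0, -0.019], "turn": 0, "gripper": 0}, {"slide": [-0.067, 0, -0.037], "turn": 0, "gripper": 0}, {"slide": [-0.102, 0, -0.052], "turn": 0, "gripper": 0}, {"slide": [-0.138, 0, -0.065], "turn": 0, "gripper": 0}, {"slide": [-0.175, 0, -0.077], "turn": 0, "gripper": 0}])

```text
time_s: 16.67
tcp_pos: [0.4967, -0.0239, 0.1202]
eef_rot: [180.0, -0.2, -177.2]
contact_force: [-8.8, 5.6, 12.3]
gripper_width: 0.0333
gripper_force: 40.0
```

Emit:
send_rows(moves=[{"slide": [-0.037, 0, -0.009], "turn": 0, "gripper": 0}, {"slide": [-0.075, 0, -0.016], "turn": 0, "gripper": 0}, {"slide": [-0.113, 0, -0.02], "turn": 0, "gripper": 0}, {"slide": [-0.151, 0, -0.022], "turn": 0, "gripper": 0}, {"slide": [-0.189, 0, -0.022], "turn": 0, "gripper": 0}])

```text
time_s: 17.08
tcp_pos: [0.5272, -0.0223, 0.1244]
eef_rot: [-180.0, 0.1, -177.1]
contact_force: [-4.4, 4.2, 10.8]
gripper_width: 0.0333
gripper_force: 40.0
```

Emit:
send_rows(moves=[{"slide": [-0.01, 0, 0], "turn": 0, "gripper": 0}, {"slide": [-0.02, 0, 0], "turn": 0, "gripper": 0}, {"slide": [-0.02, 0, 0], "turn": 0, "gripper": 0}, {"slide": [-0.02, 0, 0], "turn": 0, "gripper": 0}, {"slide": [-0.02, 0, 0], "turn": 0, "gripper": 0}])

```text
time_s: 17.5
tcp_pos: [0.5298, -0.0222, 0.1244]
eef_rot: [-180.0, 0.1, -177.1]
contact_force: [-5.8, 3.7, 13.4]
gripper_width: 0.033
gripper_force: 40.0
```

Emit:
send_rows(moves=[{"slide": [0, 0, 0], "turn": 0, "gripper": 0.8}, {"slide": [0, 0, 0], "turn": 0, "gripper": 0.8}, {"slide": [0, 0, 0], "turn": 0, "gripper": 0.8}, {"slide": [0, 0, 0], "turn": 0, "gripper": 0.8}, {"slide": [0, 0, 0], "turn": 0, "gripper": 0.8}])

```text
time_s: 17.92
tcp_pos: [0.5293, -0.0225, 0.1223]
eef_rot: [-180.0, -0.0, -177.2]
contact_force: [-0.4, 0.6, -0.2]
gripper_width: 0.0613
gripper_force: 0.0
```

Emit:
send_rows(moves=[{"slide": [0, 0, -0.2], "turn": 0, "gripper": 1}, {"slide": [0, 0, -0.4], "turn": 0, "gripper": 1}, {"slide": [0, 0, -0.6], "turn": 0, "gripper": 1}, {"slide": [0, 0, -0.7], "turn": 0, "gripper": 1}, {"slide": [0, 0, -0.7], "turn": 0, "gripper": 1}])

```text
time_s: 18.33
tcp_pos: [0.5313, -0.0223, 0.2314]
eef_rot: [180.0, 0.4, -177.1]
contact_force: [0.1, 0.7, -0.2]
gripper_width: 0.0867
gripper_force: 0.0
```

Emit:
send_rows(moves=[{"slide": [0.06, 0.15, 0], "turn": 0, "gripper": 1}, {"slide": [0.12, 0.3, 0], "turn": 0, "gripper": 1}, {"slide": [0.18, 0.45, 0], "turn": 0, "gripper": 1}, {"slide": [0.2, 0.6, 0], "turn": -0.05, "gripper": 1}, {"slide": [0.2, -0.9, 0], "turn": 0, "gripper": 1}])

```text
time_s: 18.75
tcp_pos: [0.4971, 0.0342, 0.2271]
eef_rot: [179.9, 0.1, -176.0]
contact_force: [1.9, -0.7, 1.2]
gripper_width: 0.0874
gripper_force: 0.0
```

Run:
```python
from h import *
from plant import optics
import cv2
im={}
for c,(v,u) in(('scene',(120,200)),('top',(175,215))):
    d=optics.capture(c);im[c]=cv2.resize(d['img'][v:v+110,u:u+150,::-1],(600,440),interpolation=cv2.INTER_CUBIC)[:, :400 if c=='top' else 600]
for n in OUT: print(n,[((proj('scene',pt(BAY+[np.radians(t)],n,.096,0,0))-[200,120])*4)[0].round().tolist() for t in(80,85,90)])
cv2.imwrite('pics/s2.png',im['scene'])
plan([(.5,-.09,.22,-176),(.515,-.22,.22,-165),(.5307,-.3551,.16,-156.1),(.5307,-.3651,.14,-156.1)])
for c in('top','scene'): print([r['location'] for r in optics.look_for(c,'knob_grip')[:1]])
```

```text
front [[403.0, 149.0], [396.0, 155.0], [389.0, 161.0]]
left [[442.0, 270.0], [431.0, 263.0], [419.0, 257.0]]
right [[228.0, 170.0], [239.0, 173.0], [249.0, 178.0]]
[0.013, -0.762, 0.045] turn -0.012
[-0.039, -0.872, -0.0] turn -0.122
[0.132, -0.897, 0.4] turn -0.099
[0.027, -0.061, 0.133] turn -0.0
[[0.5258, -0.3633, 0.0767]]
[[0.532, -0.3556, 0.0735]]
```

View pics/s2.png

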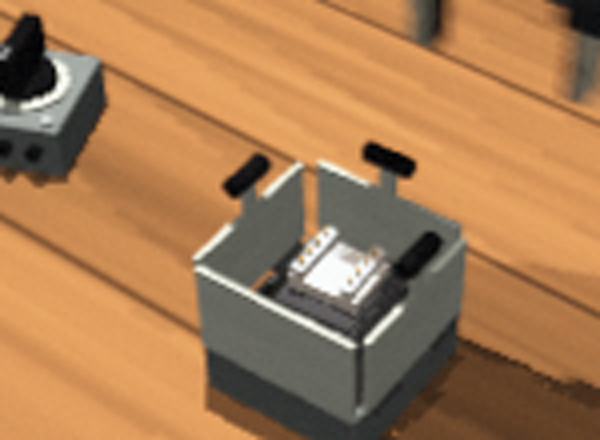

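All three pulls agree with 90°: front (389,160), left (417,256), right (246,176). Moving to the knob.

Emit:
send_rows(moves=[{"slide": [0, -0.15, 0.01], "turn": 0, "gripper": 1}, {"slide": [0, -0.3, 0.02], "turn": 0, "gripper": 1}, {"slide": [0.01, -0.45, 0.03], "turn": 0, "gripper": 1}, {"slide": [0.01, -0.6, 0.04], "turn": 0, "gripper": 1}, {"slide": [0.013, -0.762, 0.045], "turn": -0.012, "gripper": 1}])

```text
time_s: 19.37
tcp_pos: [0.5005, -0.0909, 0.22]
eef_rot: [180.0, -0.0, -176.1]
contact_force: [-0.1, 0.2, -1.3]
gripper_width: 0.0875
gripper_force: 0.0
```

Emit:
send_rows(moves=[{"slide": [-0.01, -0.17, 0], "turn": -0.025, "gripper": 1}, {"slide": [-0.02, -0.35, 0], "turn": -0.05, "gripper": 1}, {"slide": [-0.02, -0.52, 0], "turn": -0.075, "gripper": 1}, {"slide": [-0.03, -0.7, 0], "turn": -0.1, "gripper": 1}, {"slide": [-0.039, -0.872, 0], "turn": -0.122, "gripper": 1}])

```text
time_s: 19.78
tcp_pos: [0.5153, -0.2216, 0.2201]
eef_rot: [180.0, -0.0, -165.0]
contact_force: [0.3, 1.3, -0.2]
gripper_width: 0.0875
gripper_force: 0.0
```

Emit:
send_rows(moves=[{"slide": [0.03, -0.2, 0.08], "turn": -0.02, "gripper": 1}, {"slide": [0.06, -0.4, 0.16], "turn": -0.04, "gripper": 1}, {"slide": [0.09, -0.6, 0.24], "turn": -0.06, "gripper": 1}, {"slide": [0.11, -0.8, 0.32], "turn": -0.08, "gripper": 1}, {"slide": [0.132, -0.897, 0.4], "turn": -0.099, "gripper": 1}])

```text
time_s: 20.2
tcp_pos: [0.531, -0.3583, 0.159]
eef_rot: [180.0, -0.0, -156.2]
contact_force: [0.8, -0.0, -0.0]
gripper_width: 0.0876
gripper_force: 0.0
```

Emit:
send_rows(moves=[{"slide": [0.027, -0.06, 0.1], "turn": 0, "gripper": 1}, {"slide": [0.027, -0.06, 0.13], "turn": 0, "gripper": 1}, {"slide": [0.027, -0.06, 0.13], "turn": 0, "gripper": 1}, {"slide": [0.027, -0.06, 0.13], "turn": 0, "gripper": 1}, {"slide": [0.027, -0.06, 0.13], "turn": 0, "gripper": 1}])

```text
time_s: 20.62
tcp_pos: [0.5314, -0.3646, 0.142]
eef_rot: [-179.9, 0.0, -156.1]
contact_force: [0.7, 0.2, 0.0]
gripper_width: 0.0876
gripper_force: 0.0
```

Run:
```python
from h import *
for q in((48,237),(301,140),(221,265)): print(ray('scene',(180+q[0]/6.65-.4,115+q[1]/6.84-.4),.045).round(4))
c,s=np.cos(np.radians(23.9)),np.sin(np.radians(23.9))
for a in(.05,-.05):
    for b in(.045,-.045): print('exp',round(.5307+c*a-s*b,4),round(-.3651+s*a+c*b,4))
# knob bar top ends in top crop, seen at (190,108),(250,232)
for q in((190,108),(250,232)): print('bar',ray('top',(380+q[0]/5.7-.4,210+q[1]/5.7-.4),.091).round(4))
plan([(.5307,-.3651,.064,-156.1)])
```

```text
[ 0.5933 -0.3878  0.045 ]
[ 0.4705 -0.3451  0.045 ]
[ 0.5591 -0.3103  0.045 ]
exp 0.5582 -0.3037
exp 0.5946 -0.386
exp 0.4668 -0.3442
exp 0.5032 -0.4265
bar [ 0.5587 -0.3508  0.091 ]
bar [ 0.5017 -0.3758  0.091 ]
[0.006, -0.001, 0.52] turn -0.001
```

Emit:
send_rows(moves=[{"slide": [0, 0, 0.13], "turn": 0, "gripper": 1}, {"slide": [0, 0, 0.26], "turn": 0, "gripper": 1}, {"slide": [0, 0, 0.39], "turn": 0, "gripper": 1}, {"slide": [0, 0, 0.5], "turn": 0, "gripper": 1}, {"slide": [0, 0, 0.51], "turn": 0, "gripper": 1}])

```text
time_s: 21.03
tcp_pos: [0.5298, -0.3635, 0.0626]
eef_rot: [179.9, -0.1, -156.2]
contact_force: [-0.2, -0.1, -0.2]
gripper_width: 0.0875
gripper_force: 0.0
```

Emit:
send_rows(moves=[{"slide": [0, 0, 0], "turn": 0, "gripper": 0}, {"slide": [0, 0, 0], "turn": 0, "gripper": 0}, {"slide": [0, 0, 0], "turn": 0, "gripper": 0}, {"slide": [0, 0, 0], "turn": 0, "gripper": 0}, {"slide": [0, 0, 0], "turn": 0, "gripper": 0}])

```text
time_s: 21.45
tcp_pos: [0.5314, -0.3651, 0.0657]
eef_rot: [-179.9, 0.1, -156.2]
contact_force: [-0.2, -0.1, -0.5]
gripper_width: 0.06
gripper_force: 0.0
```

Emit:
send_rows(moves=[{"slide": [0, 0, 0], "turn": 0, "gripper": 0}, {"slide": [0, 0, 0], "turn": 0, "gripper": 0}, {"slide": [0, 0, 0], "turn": 0, "gripper": 0}, {"slide": [0, 0, 0], "turn": 0, "gripper": 0}, {"slide": [0, 0, 0], "turn": 0, "gripper": 0}])

```text
time_s: 21.87
tcp_pos: [0.5309, -0.3649, 0.0645]
eef_rot: [180.0, -0.0, -156.2]
contact_force: [0.6, 0.5, -1.0]
gripper_width: 0.0266
gripper_force: 0.0
```

Emit:
send_rows(moves=[{"slide": [0, 0, 0], "turn": 0, "gripper": 0}, {"slide": [0, 0, 0], "turn": 0, "gripper": 0}, {"slide": [0, 0, 0], "turn": 0, "gripper": 0}, {"slide": [0, 0, 0], "turn": 0, "gripper": 0}, {"slide": [0, 0, 0], "turn": 0, "gripper": 0}])

```text
time_s: 22.28
tcp_pos: [0.5315, -0.3662, 0.0646]
eef_rot: [-179.9, 0.0, -156.2]
contact_force: [2.2, -6.7, -4.4]
gripper_width: 0.0158
gripper_force: 40.0
```

Gripped at 15.8 mm (16 mm bar). Twisting clockwise, at most about 7° per row.

Emit:
send_rows(moves=[{"slide": [0, 0, 0], "turn": 0.06, "gripper": 0}, {"slide": [0, 0, 0], "turn": 0.12, "gripper": 0}, {"slide": [0, 0, 0], "turn": 0.18, "gripper": 0}, {"slide": [0, 0, 0], "turn": 0.24, "gripper": 0}, {"slide": [0, 0, 0], "turn": 0.3, "gripper": 0}])

```text
time_s: 22.7
tcp_pos: [0.5318, -0.3673, 0.0646]
eef_rot: [-179.8, 0.1, 176.6]
contact_force: [2.3, -14.1, -8.2]
gripper_width: 0.0157
gripper_force: 40.0
```

Emit:
send_rows(moves=[{"slide": [0, 0, 0], "turn": 0.06, "gripper": 0}, {"slide": [0, 0, 0], "turn": 0.12, "gripper": 0}, {"slide": [0, 0, 0], "turn": 0.18, "gripper": 0}, {"slide": [0, 0, 0], "turn": 0.24, "gripper": 0}, {"slide": [0, 0, 0], "turn": 0.3, "gripper": 0}])

```text
time_s: 23.12
tcp_pos: [0.5315, -0.3684, 0.0646]
eef_rot: [-179.8, 0.2, 149.6]
contact_force: [1.2, -18.7, -9.6]
gripper_width: 0.0157
gripper_force: 40.0
```

Emit:
send_rows(moves=[{"slide": [0, 0, 0], "turn": 0.04, "gripper": 0}, {"slide": [0, 0, 0], "turn": 0.08, "gripper": 0}, {"slide": [0, 0, 0], "turn": 0.12, "gripper": 0}, {"slide": [0, 0, 0], "turn": 0.15, "gripper": 0}, {"slide": [0, 0, 0], "turn": 0.16, "gripper": 0}])

```text
time_s: 23.53
tcp_pos: [0.5311, -0.3689, 0.0646]
eef_rot: [-179.8, 0.2, 135.3]
contact_force: [0.5, -21.1, -8.5]
gripper_width: 0.0156
gripper_force: 40.0
```

```bash
python3 -c "
from plant import get_state
s=get_state();print(s['eef_rot'],s['moment'],s['joints'])"
```

```text
[-179.84838504    0.21602936  135.26370899] [-7.63581586 -0.22163307  0.21940512] [ -17.38468813   25.73233735  -14.40805294    0.30654118  -49.73779542
 -117.54975376]
```

Emit:
send_rows(moves=[{"slide": [0, 0, 0], "turn": 0.02, "gripper": 0}, {"slide": [0, 0, 0], "turn": 0.04, "gripper": 0}, {"slide": [0, 0, 0], "turn": 0.04, "gripper": 0}, {"slide": [0, 0, 0], "turn": 0.04, "gripper": 0}, {"slide": [0, 0, 0], "turn": 0.04, "gripper": 0}])

```text
time_s: 23.95
tcp_pos: [0.5311, -0.3689, 0.0646]
eef_rot: [-179.8, 0.2, 131.9]
contact_force: [-0.3, -20.6, -9.2]
gripper_width: 0.0156
gripper_force: 40.8
```

Run:
```python
from plant import get_state,optics
import cv2
s=get_state();print(s['eef_rot'],s['moment'])
d=optics.capture('scene');cv2.imwrite('pics/k1.png',cv2.resize(d['img'][80:180,150:310,::-1],None,fx=5,fy=5,interpolation=cv2.INTER_CUBIC))
```

```text
[-179.83811441    0.22641802  131.90921556] [-7.80234675 -0.19319667  0.89584958]
```

View pics/k1.png

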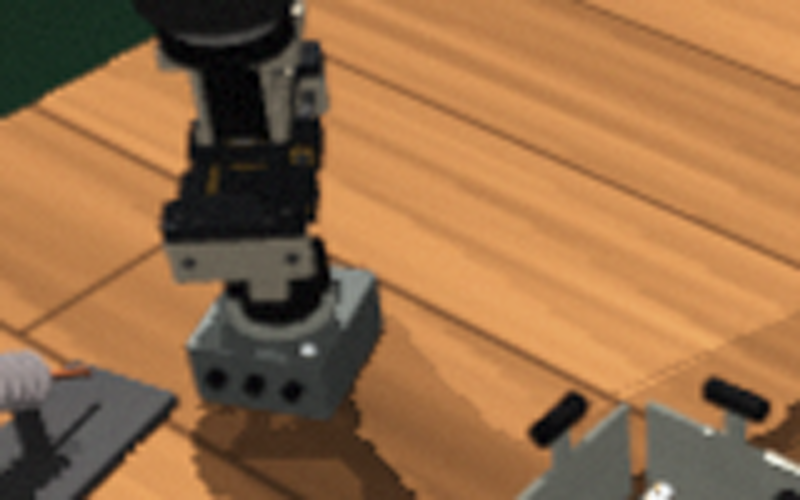

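The moment jumped from 0.22 to 0.90 Nm, so the knob is at its stop. Releasing it.

Emit:
send_rows(moves=[{"slide": [0, 0, 0], "turn": 0, "gripper": 1}, {"slide": [0, 0, 0], "turn": 0, "gripper": 1}, {"slide": [0, 0, 0], "turn": 0, "gripper": 1}, {"slide": [0, 0, 0], "turn": 0, "gripper": 1}, {"slide": [0, 0, 0], "turn": 0, "gripper": 1}])

```text
time_s: 24.42
tcp_pos: [0.5319, -0.3659, 0.0651]
eef_rot: [180.0, 0.1, 131.8]
contact_force: [2.0, -2.4, 0.2]
gripper_width: 0.0437
gripper_force: 1.3
```

Emit:
send_rows(moves=[{"slide": [0, 0, 0], "turn": 0, "gripper": 1}, {"slide": [0, 0, 0], "turn": 0, "gripper": 1}, {"slide": [0, 0, 0], "turn": 0, "gripper": 1}, {"slide": [0, 0, 0], "turn": 0, "gripper": 1}, {"slide": [0, 0, 0], "turn": 0, "gripper": 1}])

```text
time_s: 24.83
tcp_pos: [0.5302, -0.3644, 0.0642]
eef_rot: [-180.0, -0.1, 131.8]
contact_force: [0.6, 0.2, -0.4]
gripper_width: 0.0771
gripper_force: 0.0
```

Emit:
send_rows(moves=[{"slide": [0, 0, 0], "turn": 0, "gripper": 1}, {"slide": [0, 0, 0], "turn": 0, "gripper": 1}, {"slide": [0, 0, 0], "turn": 0, "gripper": 1}, {"slide": [0, 0, 0], "turn": 0, "gripper": 1}, {"slide": [0, 0, 0], "turn": 0, "gripper": 1}])

```text
time_s: 25.25
tcp_pos: [0.5308, -0.3649, 0.0645]
eef_rot: [-180.0, -0.0, 131.8]
contact_force: [0.6, -0.0, -0.1]
gripper_width: 0.0873
gripper_force: 0.0
```

Emit:
send_rows(moves=[{"slide": [0, 0, -0.2], "turn": 0, "gripper": 1}, {"slide": [0, 0, -0.4], "turn": 0, "gripper": 1}, {"slide": [0, 0, -0.6], "turn": 0, "gripper": 1}, {"slide": [0, 0, -0.8], "turn": 0, "gripper": 1}, {"slide": [0, 0, -0.9], "turn": 0, "gripper": 1}])

```text
time_s: 25.67
tcp_pos: [0.532, -0.3657, 0.204]
eef_rot: [179.9, 0.3, 131.8]
contact_force: [0.6, -0.7, 0.3]
gripper_width: 0.0879
gripper_force: 0.0
```

Emit:
send_rows(moves=[{"slide": [0, 0, 0], "turn": 0, "gripper": 1}, {"slide": [0, 0, 0], "turn": 0, "gripper": 1}, {"slide": [0, 0, 0], "turn": 0, "gripper": 1}, {"slide": [0, 0, 0], "turn": 0, "gripper": 1}, {"slide": [0, 0, 0], "turn": 0, "gripper": 1}])

```text
time_s: 26.08
tcp_pos: [0.5303, -0.3647, 0.1983]
eef_rot: [-179.9, -0.1, 131.8]
contact_force: [-0.3, -0.3, 0.1]
gripper_width: 0.0882
gripper_force: 0.0
```

Run:
```python
from plant import optics
import cv2
d=optics.capture('scene');cv2.imwrite('pics/k2.png',cv2.resize(d['img'][100:240,170:350,::-1],None,fx=4.2,fy=4.2,interpolation=cv2.INTER_CUBIC))
```

```text
(no output)
```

View pics/k2.png

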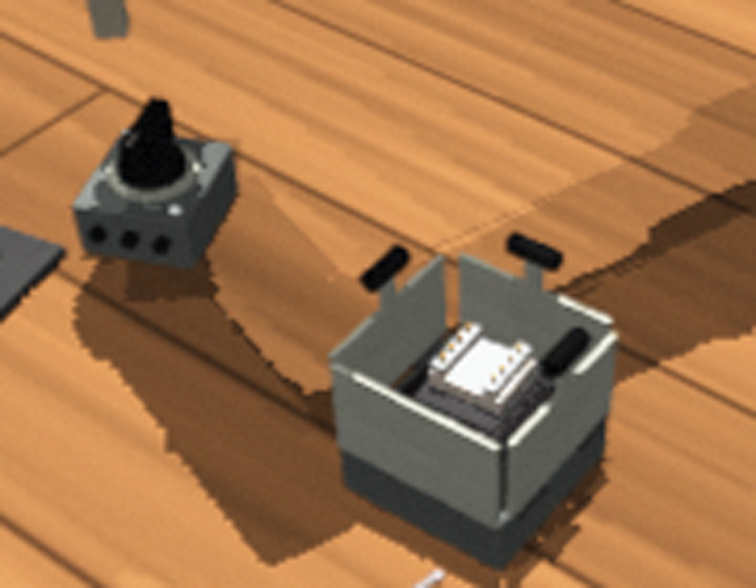

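The knob, at (153,140), is back in its starting direction. The panels are upright and the gripper is clear of everything, so I'm handing the job in.

```bash
python3 -c "
from plant import order
print(order.close_job())"
```

```text
the job is handed in; nothing more can be done
None
```

I raised all three panels upright, twisted the knob to its stop and let it spring back, then handed the job in at about 26 s with nothing being touched; no verdict was returned.

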